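Pin a test bar into a horizontal tensile tester

TASK

One end of the flat test bar is already pinned in the fixed fork of the tensile tester, but its free end has been left swung out to the side. Swing the bar into line and slide the crosshead along its rods so that its fork takes the bar's free end with the holes lined up, then push the thicker of the two clevis pins from the pin block straight down through fork and bar until its collar sits flat on the fork, and let go. Leave the thin pin, the jar and the beaker on the balance where they are.

Things in the scene. Friction and masses are not known exactly. Their poses are not given: they have to be found in the camera images.
- tester: Fixed horizontal tensile tester: bed 640 x 120 mm, grey fixed head (125 mm high) with load cell and fixed fork at its -y end, sliding crosshead towards +y. Origin on the bench under the pull axis, 330 mm from the bed's +y end; x across, y along the pull axis towards the crosshead, z up. Bed top at 23 mm; two guide rods, tops at 49 mm, 42 mm either side of the pull axis.
- pivot (a point): Centre of the top face of the fixed fork (101 mm above the bench), on the vertical axis of the clevis pin that already holds the bar's fixed end. That pin's knob stands 34 mm above this point and stays where it is.
- test_bar (a joint): Swing of the test bar about the pivot, rad: 0 when it lies exactly along the pull axis (tester y), positive when its free end is swung towards tester +x; free from -0.7 to 0.7. Light friction (about 0.04 N m): it stays where it is left.
- bar_waist (a point): Middle of the bar's narrow waist, 80 mm from the pivot, at mid thickness (86.5 mm above the bench), only rods and bed below. The bar is a flat aluminium dog-bone 200 mm long, 6 mm thick (underside 83.5 mm above the bench), 36 mm wide at its ends, 12.5 mm wide over its middle 68 mm; it stays level.
- bar_hole (a point): Centre, at the bar's top face (89.5 mm above the bench), of the 13.3 mm hole in its free end, 160 mm from the pivot and 20 mm from the bar's tip.
- crosshead (a joint): Slide of the crosshead along the guide rods, m: 0 when its fork hole is exactly 160 mm from the pivot (in line with the bar's hole when the bar is at 0), positive away from the fixed fork (tester +y); travel -0.010 to 0.085. Slides with about 2 N of friction and stays where it is left.
- crosshead_grip (a point): On the axis of the crosshead's upright black handle (24 mm diameter, top 128 mm and lower end 85 mm above the bench), 112 mm above the bench; it stands 126 mm behind the fork hole (tester +y). The saddle below it has its top at 62 mm.
- fork_hole (a point): Centre, at the top face (101 mm above the bench), of the vertical 13.3 mm hole through both ears of the crosshead's steel fork. Ears 40 mm wide, 10 mm thick; the slot between them (82 to 91 mm above the bench) is open towards the bar and at both sides, and the bar enters it with 1.5 mm to spare above and below. Hole 20 mm from the ears' front edge, free below down to the bed.
- pin_block: White plastic block 112 mm long (its y axis), 50 mm wide (x) and 50 mm high, fixed on the bench beside the tester on the robot's side, with two 14 mm through holes 31 mm either side of its middle, each holding a clevis pin upright by its collar. Origin at the middle of its underside.
- clevis_pin: Thick steel clevis pin, about 80 g: shank 12 mm across and 44 mm long with a 10 mm tapered nose (7 mm at the tip), collar 26 mm across and 4 mm thick, knurled knob 20 mm across and 30 mm tall. Origin at the nose tip, z axis up to the knob. Starts upright in either hole of the pin block, collar on its top. Pushed lightly, its taper draws together holes up to 2 mm out of line; more may jam.
- pin_seat (a point): Centre of the underside of the thick pin's collar, 44 mm above its tip: lies on the fork hole's point when the pin is fully home.
- pin_knob (a point): On the thick pin's axis inside its knob, 22 mm above the underside of the collar and 12 mm below the knob's top.
- thin_pin: The thin steel clevis pin, not to be used: shank 8 mm, collar 20 mm across, knob 13 mm across and 22 mm tall. Origin at its tip, 44 mm below its collar's underside. It starts in the other hole of the pin block.
- jar: White plastic jar, 80 mm across and 120 mm high, standing on the bench. Origin at the middle of its underside.
- beaker: Small glass beaker, 51 mm across and 60 mm high, standing on the pan of a bench balance (pan 78 mm above the bench). Origin at the middle of its underside.

How it is judged:
By the outcome, as a careful person would: the job done as asked, in the order asked, and still so for the second after the job is handed in, with the robot touching nothing.
It also fails if it takes over 72 s, if anything falls off the work surface, if the arm or the gripper's body presses on something with over 40 N, if the wrist force passes 120 N, or if a joint passes its speed limit or range.

ROBOT

A 6-joint arm with a two-finger parallel gripper is mounted at the origin on the work surface. World frame = base frame: x ahead of the robot, y to its left, z up, the work surface at z = 0. Lengths are in m, angles in rad, forces in N, time in s.
With the tool pointing down it reaches from about 0.275 to 1 m from the base axis. Payload 8.4 kg.
Tool frame: the origin (TCP) lies on the centre line of the jaws, within the pads' length; the fingertips stand 17 mm ahead of it and the grasp point (between the pads) lies 2 mm behind it (bot.tcp_to_tips is the y of the fingertips in the tool frame, in m); y points along the fingers, z is the direction in which the jaws open and shut, and the axes are right-handed (so a half turn about y gives the same grasp; the last joint's range is limited). The gripper opens to 85 mm and grips with 20 to 120 N. Pads are 22 mm wide; open, the fingers measure 114 mm over their backs; the gripper's body (76 mm by 85 mm) begins 54 mm behind the grasp point. The pads swing forward as they close: fully open they stand 13 mm farther back than shut.
Start: joints at [-1.299, 0.353, 1.633, -0, 1.155, -0.002], TCP at [0.169, -0.602, 0.248] pointing down, gripper open.
Joint ranges: [-2.63, 2.63], [-0.92, 2.1], [0.06, 2.66], [-1.3, 4.44], [0, 2.69], [-3.02, 3.02]. Speed limits (rad/s): [2.22, 2.22, 2.79, 3.14, 3.14, 3.14].

INTERFACE

Orientations are given as a unit quaternion [x, y, z, w].
In Python, from workcell import bot, hand, kinematics, get_obs, vision, hand_in gives the robot as it stands. The module is installed in compiled form; this text tells all that it offers. Calls block until the motion is done:
- bot.reach(position, orientation): joint-space move of the TCP to a pose.
- bot.servo_line(position, ori=None, velocity=0.15): straight line of the TCP; ori=None keeps the orientation; velocity is the mean speed in m/s.
- bot.goto_joints(angles): joint-space move.
- hand.move_gripper(opening, strength=None): finger opening in m; strength is the grip in N (None keeps the last); returns when the fingers have stopped.
- bot.dwell(seconds).
- kinematics.solve_ik(position, orientation): joint angles nearest the present ones, or None.
- get_obs(): the state.
- vision.read_camera(name): name is "scene" or "side" or "wrist"; returns a dict with "frame" (400x640x3 uint8, red, green, blue), "intrinsics" (3x3 intrinsics, pixels), "dist" ([k1, k2, p1, p2, k3] as OpenCV has them; the pictures are not rectified), "view" (4x4, takes a point from world to camera coordinates). Camera axes: x right, y down, z forward; pixel columns grow to the right and rows downward; lengths in m; the calibration is good to about 2 mm. A picture is of the moment at which its call begins. There is no depth.
A pose or a line that the arm cannot do raises bot.IKError and nothing moves.
- hand_in(): hands the job in, once; it reports no verdict.
The state is a dict: "time_s": time; "joint_pos": joint angles; "joint_vel": joint speeds; "joint_efforts": joint torques, N m; "position": TCP position; "orientation": TCP orientation; "wrist_force": force on the tool from outside, world axes, zero at the start; "ft_torque": the same for the moment, N m; "gripper_width": finger opening in m.
Only numpy, scipy, OpenCV 4.12 (cv2) and the standard library are available. Lean on these libraries where they do the work, as an engineer would, in place of code of your own. Each camera call takes 0.05 s, during which the arm holds its last target. There are 200 camera calls.

## Working session

There is one attempt and no reset: what is moved stays moved. The work goes in short steps, each a Python script; the robot and the scene stay as the last script left them, time stands still between calls to the robot, and variables do not carry over. Pictures are saved under pics/ and viewed, about 8 in all and at most 12, crops included, and the job is handed in when it is done.

```bash
mkdir -p pics; cat > h.py <<'E'
import numpy as np, cv2
from workcell import bot, hand, kinematics, get_obs, vision, hand_in
def cam(name, fn=None):
    c=vision.read_camera(name)
    if fn: cv2.imwrite('pics/'+fn, c['frame'][:,:,::-1])
    return c
def ray(c,px):
    K=np.array(c['intrinsics']);D=np.array(c['dist'],float);V=np.array(c['view'])
    p=cv2.undistortPoints(np.array(px,float).reshape(-1,1,2),K,D).reshape(-1,2)
    d=np.c_[p,np.ones(len(p))]@V[:3,:3]
    return -V[:3,:3].T@V[:3,3], d
def onz(c,px,z):
    o,d=ray(c,px); return o+d*((z-o[2])/d[:,2])[:,None]
def proj(c,P):
    V=np.array(c['view']); return cv2.projectPoints(np.array(P,float).reshape(-1,1,3),cv2.Rodrigues(V[:3,:3])[0],V[:3,3],np.array(c['intrinsics']),np.array(c['dist'],float))[0].reshape(-1,2)
E
python3 - <<'E'
from h import *
a=cam('scene','s0.png');b=cam('side','d0.png');
o=get_obs();print(o['time_s'],o['orientation'],bot.tcp_to_tips)
for c in(a,b):
    V=np.array(c['view']);print(-V[:3,:3].T@V[:3,3],V[2,:3])
E
```

```text
0.1 [-0.09656049  0.7009318  -0.70005022  0.0964385 ] 0.017
[1.28732781 0.23866213 0.89347538] [-0.65567723 -0.26076749 -0.70858146]
[-0.05674118  0.82900045  0.72616693] [ 0.48556402 -0.72092279 -0.49446731]
```

View pics/s0.png

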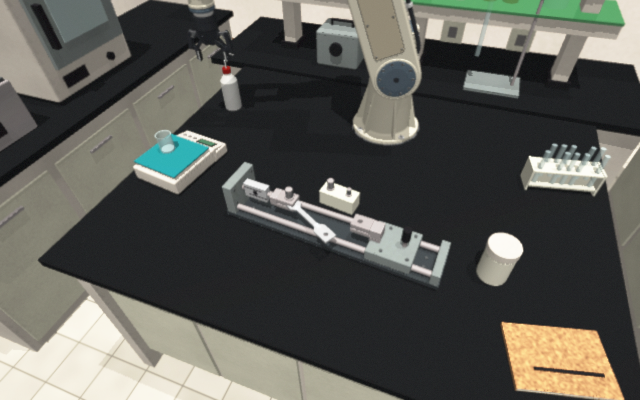

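View pics/d0.png

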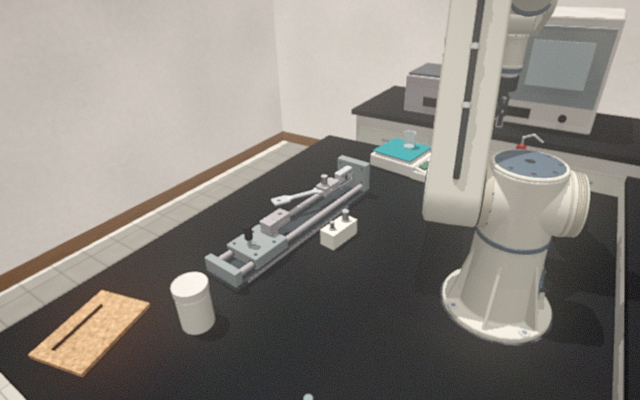

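Scene: fixed pin knob at about (289,190), bar running to its free end at (325,234), black handle top at (406,232), pins at (331,183) and (349,190), with the left one thicker. Next: rough positions, then a wrist look from above.

```bash
python3 - <<'E'
from h import *
a=cam('scene')
P=onz(a,[[289,189]],.135)[0];H=onz(a,[[406,230]],.128)[0];k1=onz(a,[[331,181]],.084)[0];k2=onz(a,[[349,189]],.076)[0];e=onz(a,[[325,234]],.0895)[0]
for n in 'P H k1 k2 e'.split(): print(n,eval(n).round(3))
u=(H-P)[:2];u/=np.linalg.norm(u);print(u)
# tool down; look from above middle
import math
from scipy.spatial.transform import Rotation as R
o=get_obs();print(R.from_quat(o['orientation']).as_matrix().round(2))
c=(P+H)/2
w=cam('wrist');V=np.array(w['view']);cp=-V[:3,:3].T@V[:3,3]
Rt=R.from_quat(o['orientation']).as_matrix();print('cam in tool',Rt.T@(cp-o['position']),'axes in tool\n',(V[:3,:3]@Rt).round(2), w['intrinsics'])
E
```

```text
P [ 0.582 -0.135  0.135]
H [0.613 0.198 0.128]
k1 [ 0.461 -0.055  0.084]
k2 [0.468 0.004 0.076]
e [0.664 0.    0.09 ]
[0.0924994  0.99571274]
[[-0.96 -0.    0.27]
 [-0.27  0.   -0.96]
 [-0.   -1.   -0.  ]]
cam in tool [-0.07803455 -0.12537564 -0.00104404] axes in tool
 [[ 0.    0.    1.  ]
 [ 0.95 -0.3  -0.  ]
 [ 0.3   0.95 -0.  ]] [[293.1774126    0.         319.46508684]
 [  0.         293.1774126  198.37041285]
 [  0.           0.           1.        ]]
```

```bash
cat >> h.py <<'E'
from scipy.spatial.transform import Rotation as R
def down(ang, lean=0):
    "tool down, jaw axis at world angle ang"
    z=np.array([np.cos(ang),np.sin(ang),0]);y=np.array([0,0,-1.]);x=np.cross(y,z)
    return R.from_matrix(np.c_[x,y,z]).as_quat()
E
python3 - <<'E'
from h import *
bot.reach([.53,.03,.35],down(np.arctan2(.9957,.0925)))
o=get_obs();print(o['time_s'],o['joint_pos'])
w=cam('wrist','w0.png')
np.savez('w0.npz',**{k:np.array(v) for k,v in w.items()})
E
```

```text
2.8 [ 5.25615802e-02  1.19718095e-01  1.70867217e+00 -1.79282641e-04
  1.31345386e+00 -1.42418892e+00]
```

View pics/w0.png

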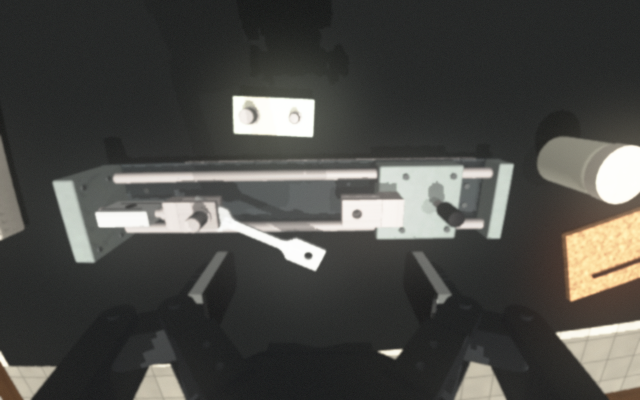

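Wrist view: fork hole (357,213), bar hole (308,256), pivot knob about (197,220), handle top about (456,217), thick pin (247,116), thin pin (294,118). I'll zoom in for sub-pixel positions.

```bash
python3 - <<'E'
from h import *
im=cv2.imread('pics/w0.png')
cv2.imwrite('pics/w0a.png',cv2.resize(im[150:275,160:360],None,fx=4,fy=4,interpolation=cv2.INTER_CUBIC))
a=cv2.resize(im[180:250,335:475],None,fx=5,fy=5,interpolation=cv2.INTER_CUBIC)
b=cv2.resize(im[95:140,228:318],None,fx=5,fy=5,interpolation=cv2.INTER_CUBIC)
b=cv2.copyMakeBorder(b,0,0,0,a.shape[1]-b.shape[1],cv2.BORDER_CONSTANT)
cv2.imwrite('pics/w0b.png',np.vstack([a,b]))
E
```

```text
(no output)
```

View pics/w0a.png

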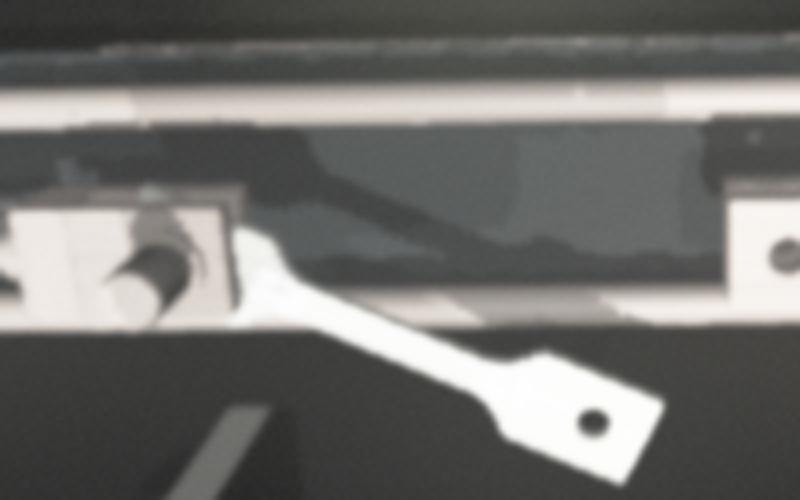

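View pics/w0b.png

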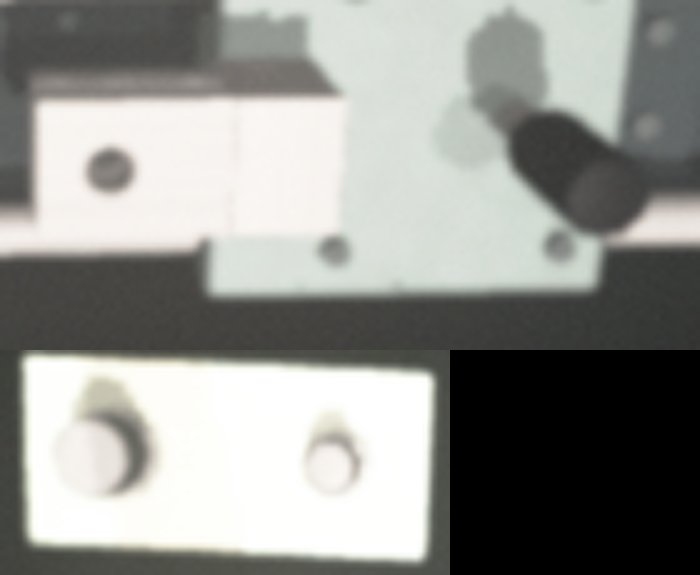

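```bash
python3 - <<'E'
from h import *
w=dict(np.load('w0.npz'))
px=dict(P=((193.3,223.8),.135),B=((308,255.3),.0895),F=((356.8,213.8),.101),H=((456.2,218.8),.128),K=((246.8,116),.084),k=((294,118),.076))
g={n:onz(w,[p],z)[0] for n,(p,z) in px.items()}
for n in g: print(n,g[n].round(4))
P=g['P'][:2]
for n in 'BFHK': d=g[n][:2]-P; print(n,np.linalg.norm(d).round(4),np.arctan2(d[0],d[1]).round(4))
d=g['H'][:2]-g['F'][:2];print('FH',np.linalg.norm(d),np.arctan2(d[0],d[1]))
d=g['k'][:2]-g['K'][:2];print('Kk',np.linalg.norm(d),np.arctan2(d[0],d[1]))
E
```

```text
P [ 0.5791 -0.1345  0.135 ]
B [0.6613 0.0012 0.0895]
F [0.5983 0.0754 0.101 ]
H [0.6071 0.2003 0.128 ]
K [ 0.4565 -0.0568  0.084 ]
k [0.4653 0.0031 0.076 ]
B 0.1586 0.5447
F 0.2107 0.0912
H 0.3359 0.0834
K 0.1451 -1.0059
FH 0.12521467557945054 0.07039215854843216
Kk 0.0605290218600906 0.1467835442651728
```

```bash
cat > g.py <<'E'
from h import *
P=np.array([.5791,-.1345])
def waist(a,z,r=.08): return [P[0]+r*np.sin(a),P[1]+r*np.cos(a),z]
E
python3 - <<'E'
from g import *
a0,a1=.5447,.087
hand.move_gripper(.05,20)
bot.reach(waist(a0,.20),down(-a0))
bot.servo_line(waist(a0,.0845),velocity=.15)
print(get_obs()['wrist_force'].round(2) if hasattr(get_obs()['wrist_force'],'round') else get_obs()['wrist_force'])
hand.move_gripper(0,20);o=get_obs();print(o['gripper_width'],o['wrist_force'],o['time_s'])
for a in np.linspace(a0,a1,6)[1:]:
    bot.servo_line(waist(a,.0845),ori=down(-a),velocity=.08)
o=get_obs();print(o['wrist_force'],o['time_s'],o['position'])
hand.move_gripper(.05)
bot.servo_line(waist(a1,.20),velocity=.2)
w=cam('wrist','w1.png');np.savez('w1.npz',**{k:np.array(v) for k,v in w.items()})
print(get_obs()['time_s'])
E
```

```text
[-0.32 -0.29  0.62]
0.01198039876829006 [ 1.98560955 -2.59640772  3.40124074] 6.2583
[ 2.19526068 -7.52856795  5.57627693] 7.5083 [ 0.58689815 -0.0558367   0.08539481]
8.7333
```

View pics/w1.png

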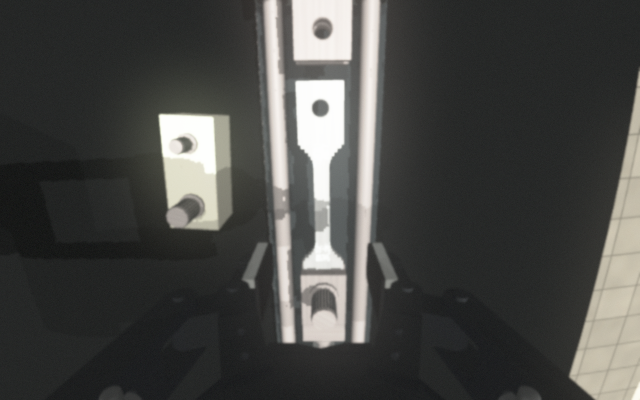

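The bar is now about in line: its hole is at (320,107) and the fork hole at (322,28). Measuring both sub-pixel.

```bash
cat >> g.py <<'E'
def hole(im,px,r=14,t=0.5):
    "centroid of the dark blob nearest px"
    x,y=map(int,px);y0,x0=max(y-r,0),max(x-r,0)
    g=cv2.cvtColor(im[y0:y+r,x0:x+r],cv2.COLOR_RGB2GRAY)
    th=g.min()*(1-t)+np.percentile(g,80)*t
    n,l,s,c=cv2.connectedComponentsWithStats((g<th).astype(np.uint8))
    i=1+np.argmin(np.linalg.norm(c[1:]-[x-x0,y-y0],axis=1)); return c[i]+[x0,y0],s[i]
E
python3 - <<'E'
from g import *
w=dict(np.load('w1.npz'));im=w['frame']
f,sf=hole(im,(322,28));b,sb=hole(im,(320,107));print(f,sf,b,sb)
F=onz(w,[f],.101)[0];B=onz(w,[b],.0895)[0]
print(F,B)
# edge midlines of bar head, fork, and rods by row
g=cv2.cvtColor(im,cv2.COLOR_RGB2GRAY).astype(float)
def mid(row,xs,z):
    xa,xb,xc,xd=xs; d=np.abs(np.diff(cv2.GaussianBlur(g,(5,5),1)[row])); 
    return onz(w,[[xa+np.argmax(d[xa:xb])+.5,row],[xc+np.argmax(d[xc:xd])+.5,row]],z)[:,:2]
for n,rows,xs,z in [('fork',(12,45,55),(284,300,344,358),.101),('bar',(90,125,135),(288,303,337,352),.0895),]:
    for r in rows: e=mid(r,xs,z);print(n,r,e.mean(0).round(4),np.linalg.norm(e[1]-e[0]).round(4))
for n,Q in(('B',B),('F',F)):
    d=Q[:2]-P;print(n,np.linalg.norm(d),np.arctan2(d[0],d[1]))
E
```

```text
[322.39072848  28.30794702] [  6   4  18  21 302] [319.80909091 107.54090909] [  6   7  17  16 220]
[0.5984564  0.07491063 0.101     ] [0.59207738 0.02249913 0.0895    ]
fork 12 [0.5987 0.0852] 0.0407
fork 45 [0.5973 0.0644] 0.041
fork 55 [0.5967 0.0579] 0.0399
bar 90 [0.593  0.0353] 0.0379
bar 125 [0.5911 0.0094] 0.0367
bar 135 [0.5904 0.0017] 0.0371
B 0.15753456963232815 0.08247142449577034
F 0.21030330897997992 0.09217082369753403
```

```bash
cat > psi.py <<'E'
from g import *
w=dict(np.load('w1.npz'));g=cv2.GaussianBlur(cv2.cvtColor(w['frame'],cv2.COLOR_RGB2GRAY),(3,3),0).astype(int)
rows=np.arange(8,235,3);out=[]
def fit(pts,z):
    X=onz(w,pts,z)[:,:2]
    for _ in range(4):
        c=np.polyfit(X[:,1],X[:,0],1);r=X[:,0]-np.polyval(c,X[:,1]);X=X[np.abs(r)<max(.0006,1.5*np.median(abs(r)))]
    return c[0],np.polyval(c,.02),len(X),r.std()
for lo,hi in((255,292),(350,388)):   # rod bright spans
    L=[];Rr=[]
    for r in rows:
        s=np.where(g[r,lo:hi]>130)[0]
        s=s+lo
        if len(s)>8: L.append([s[0],r]);Rr.append([s[-1],r])
    for e in(L,Rr): print('rod',fit(e,.037))
for rr,lo,hi in((np.arange(86,140,2),288,352),(np.arange(165,240,2),308,336)):
    L=[];Rr=[]
    for r in rr:
        s=np.where(g[r,lo:hi]>170)[0]+lo
        if len(s)>5: L.append([s[0],r]);Rr.append([s[-1],r])
    for e in(L,Rr): print('bar',fit(e,.0895))
E
python3 psi.py
```

```text
rod (np.float64(0.07613341347855684), np.float64(0.5435938823689545), 58, np.float64(0.000278846128972527))
rod (np.float64(0.06752157168205464), np.float64(0.5579091190450162), 39, np.float64(0.0002853398864445894))
rod (np.float64(0.07029895920939283), np.float64(0.6291272123802025), 40, np.float64(0.0002802322974448561))
rod (np.float64(0.08046725609809965), np.float64(0.6449467021227304), 72, np.float64(0.0002878765542262954))
bar (np.float64(0.07043373347920077), np.float64(0.5736365970663945), 27, np.float64(0.0002229606774227103))
bar (np.float64(0.06527076944141347), np.float64(0.6105630881026054), 27, np.float64(2.694164466731535e-06))
bar (np.float64(0.03798299442184416), np.float64(0.5838502198148282), 21, np.float64(0.00024812800071090895))
bar (np.float64(0.07813466392532666), np.float64(0.5989326977950178), 29, np.float64(2.272048048548616e-06))
```

Fork versus bar hole, using the rod direction (≈0.077 rad), shows the bar hole about 2.3 mm short in +x. I'll regrip the waist and nudge it 1.15 mm.

```bash
python3 - <<'E'
from g import *
ps=.077; t=np.array([.5880,-.0558,.0850])
q=down(-ps)
bot.servo_line(t,ori=q,velocity=.2)
o=get_obs();print(o['position'],o['wrist_force'])
hand.move_gripper(0,20);o=get_obs();print(o['position'],o['wrist_force'],o['gripper_width'])
bot.servo_line(t+(t-o['position'])*[1,0,0],velocity=.05);bot.dwell(.1)
o=get_obs();print(o['position'],o['wrist_force'])
hand.move_gripper(.05)
bot.servo_line([.586,-.0558,.20],velocity=.2)
w=cam('wrist','w2.png');np.savez('w1.npz',**{k:np.array(v) for k,v in w.items()})
im=w['frame'];f,sf=hole(im,(322,28));b,sb=hole(im,(322,107));print(f,b,sf,sb)
F=onz(w,[f],.101)[0];B=onz(w,[b],.0895)[0];print(F,B,(F-B)[0]/(F-B)[1],get_obs()['time_s'])
E
python3 psi.py
```

```text
[ 0.58823587 -0.05580579  0.08511637] [0.41846778 0.16817794 0.33927304]
[ 0.58854728 -0.05582107  0.08610685] [-2.19191711  0.88009673  6.39069631] 0.012229766346415745
[ 0.58823829 -0.05581711  0.08614759] [-1.48983887 -0.22780417  5.22952704]
[324.06188925  26.69055375] [323.91441441 106.21171171] [  7   3  19  21 307] [  8   5  17  17 222]
[0.59836787 0.0749396  0.101     ] [0.59451572 0.02227746 0.0895    ] 0.07314853930304106 11.45
rod (np.float64(0.0770702769740553), np.float64(0.5436190185193348), 57, np.float64(0.00027205300230000125))
rod (np.float64(0.06612575241900412), np.float64(0.5581831526180304), 38, np.float64(0.00031770773999029335))
rod (np.float64(-0.0029093443233305116), np.float64(0.6232903800198307), 29, np.float64(0.001009413171731435))
rod (np.float64(0.08139817489775365), np.float64(0.6450168032606978), 69, np.float64(0.00030200761230821354))
bar (np.float64(0.07147184618162646), np.float64(0.5760524446683226), 27, np.float64(0.00021593575310291637))
bar (np.float64(0.08389771753574338), np.float64(0.6127553231334378), 27, np.float64(0.0002137452836635802))
bar (np.float64(0.051376027833308725), np.float64(0.5858408036035706), 18, np.float64(0.00021195684987929873))
bar (np.float64(0.09794097726442731), np.float64(0.6015554845567473), 30, np.float64(0.0002672611478305028))
```

```bash
python3 - <<'E'
from g import *
ps=.077; u=np.array([np.sin(ps),np.cos(ps),0]); q=down(np.pi/2-ps)
H=np.array([.6078,.2004,.110])
hand.move_gripper(.06,20)
bot.reach(H+[0,0,.09],q)
bot.servo_line(H,velocity=.15)
print(get_obs()['wrist_force'])
hand.move_gripper(0,40);o=get_obs();p0=np.array(o['position']);print(p0,o['wrist_force'],o['gripper_width'])
bot.servo_line(H-.0527*u,velocity=.06);bot.dwell(.15)
o=get_obs();p=np.array(o['position']);print('moved',(p-p0)@u,o['wrist_force'],o['time_s'])
w=cam('wrist','w3.png');np.savez('w3.npz',**{k:np.array(v) for k,v in w.items()})
print(proj(w,[.5945,.0223,.101]))
E
```

```text
[ 0.13127901 -0.13316304 -0.24881132]
[0.60836981 0.20054921 0.11115653] [-1.50410707 -0.46084468  6.47369794] 0.023008707214202232
moved -0.052903802435012165 [-1.79083202 -2.27542139  7.71798679] 15.1333
[[ 85.2470179  259.78926999]]
```

View pics/w3.png

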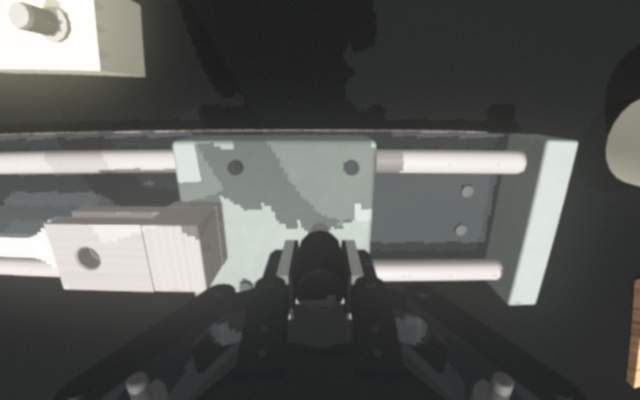

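The handle is gripped and the fork (hole at about (88,258)) is over the bar end. Now release and look straight down the hole.

```bash
python3 - <<'E'
from g import *
ps=.077; u=np.array([np.sin(ps),np.cos(ps),0])
hand.move_gripper(.06)
p=np.array(get_obs()['position'])
bot.servo_line(p+[0,0,.08],velocity=.2)
F=np.array([.5944,.0224,0])
bot.reach(F-.078*u+[0,0,.165],down(-ps))
w=cam('wrist');np.savez('w4.npz',**{k:np.array(v) for k,v in w.items()})
im=w['frame'];c=proj(w,[.5944,.0224,.101])[0];print(c)
f,s=hole(im,c,20);print(f,s,onz(w,[f],.101),get_obs()['time_s'])
x,y=map(int,c);y0=max(y-28,0)
big=cv2.resize(im[y0:y+28,x-28:x+28,::-1],None,fx=9,fy=9,interpolation=cv2.INTER_CUBIC)
big=np.clip(big.astype(float)*1.5,0,255).astype(np.uint8)
cv2.imwrite('pics/w4c.png',big)
E
```

```text
[320.58494533 107.85734992]
[320.78353659 106.3902439 ] [ 11   9  20  21 328] [[0.59458759 0.02326176 0.101     ]] 17.3583
```

View pics/w4c.png

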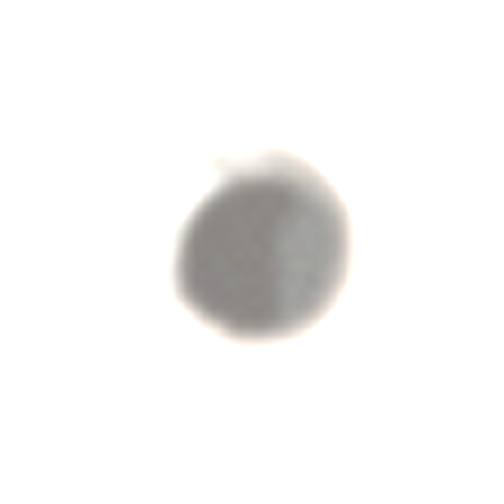

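The view down the hole is nearly clear. A thin crescent at the +y side means about 1 mm misalignment along the pull axis, within the taper's reach. Now the pin.

```bash
python3 - <<'E'
from g import *
ps=.077; u=np.array([np.sin(ps),np.cos(ps),0]);q=down(-ps)
K=np.array([.4565,-.0568,0])
bot.reach(K-.078*u+[0,0,.165],q)
w=cam('wrist');im=w['frame'];c=proj(w,[*K[:2],.084])[0];print(c,get_obs()['time_s'])
x,y=map(int,c);s=45;y0=max(y-s,0)
cv2.imwrite('pics/w5.png',cv2.resize(im[y0:y+s,x-s:x+s,::-1],None,fx=6,fy=6,interpolation=cv2.INTER_CUBIC));print(x-s,y0)
np.savez('w5.npz',**{k:np.array(v) for k,v in w.items()})
E
```

```text
[318.37259214 107.14764144] 18.0917
273 62
```

View pics/w5.png

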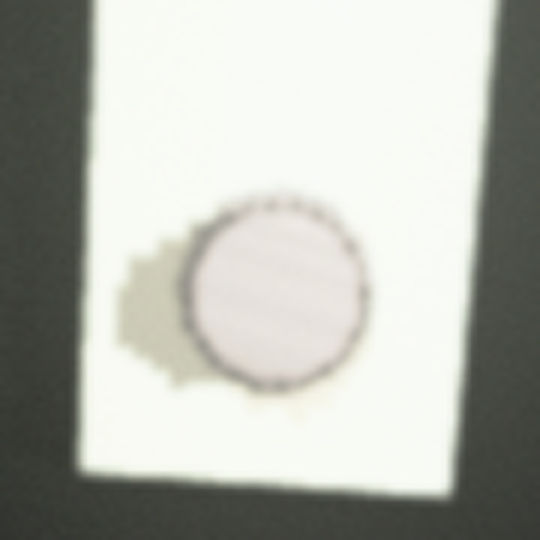

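Thick pin's knob top is centred at crop (280,294), which is full-image (319.3,110.6). Pick it up and carry it to above the fork.

```bash
python3 - <<'E'
from g import *
ps=.077; q=down(-ps)
w=dict(np.load('w5.npz'));K=onz(w,[[319.3,110.6]],.084)[0];print(K)
hand.move_gripper(.05)
bot.reach([K[0],K[1],.15],q)
bot.servo_line([K[0],K[1],.076],velocity=.12)
print(get_obs()['wrist_force'])
hand.move_gripper(0,60);o=get_obs();pg=np.array(o['position']);print(pg,o['wrist_force'],o['gripper_width'])
bot.servo_line([K[0],K[1],.19],velocity=.2)
bot.servo_line([.5946,.0229,.19],velocity=.2);bot.dwell(.1)
o=get_obs();print(o['position'],o['wrist_force'],o['gripper_width'],o['time_s'])
np.save('pg.npy',pg)
s=cam('scene','s1.png');d=cam('side')
a,b=s['frame'][150:270,250:420],d['frame'][160:280,220:390]
cv2.imwrite('pics/chk.png',cv2.resize(np.hstack([a,b])[:,:,::-1],(800,282),interpolation=cv2.INTER_CUBIC))
E
```

```text
[ 0.45695    -0.05910265  0.084     ]
[-0.10402795  0.23730456 -0.2604067 ]
[ 0.45754334 -0.05918579  0.0768827 ] [-0.75362434 -0.51821205  6.5865207 ] 0.01803695421462682
[0.59356226 0.02234839 0.18976494] [-0.02774433 -0.06052078 -1.615388  ] 0.017863724395292466 21.6917
```

View pics/chk.png

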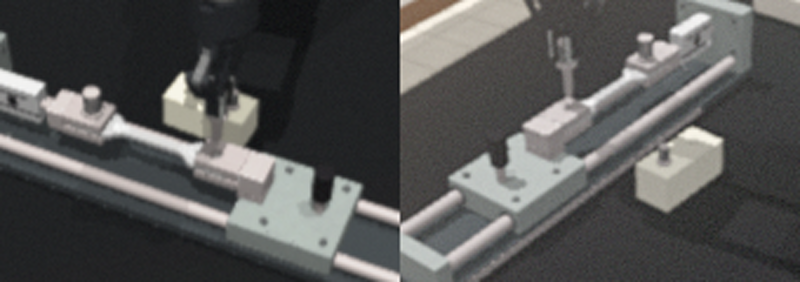

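The pin hangs upright just over the fork hole. Correct the position offset, then lower it in small, force-checked steps.

```bash
cat > ins.py <<'E'
from g import *
T=np.array([.5946,.0229])
pg=np.load('pg.npy');zs=.101+pg[2]-.050
bot.dwell(.3);p=np.array(get_obs()['position']);print('settled',p)
c=T+(T-p[:2])
bot.servo_line([*c,.178],velocity=.1);bot.dwell(.2);print(get_obs()['position'])
for z in np.r_[np.arange(.174,zs,-.004),zs-.0005]:
    bot.servo_line([*c,z],velocity=.04);o=get_obs();f=np.array(o['wrist_force'])
    print(round(z,4),np.round(o['position'],4),f.round(1))
    if f[2]>14 or np.hypot(f[0],f[1])>12: print('stop');break
print(zs,o['time_s'],o['gripper_width'])
E
python3 ins.py
```

```text
settled [0.59454654 0.02276524 0.19014011]
[0.59484507 0.02303769 0.17826771]
0.174 [0.5945 0.023  0.1737] [-0.1 -0.2 -1. ]
0.17 [0.5944 0.023  0.1697] [ 0.8  0.6 -1.6]
0.166 [0.5945 0.023  0.1657] [-0.8 -0.6 -0.6]
0.162 [0.5945 0.023  0.1617] [ 0.6 -0.  -0.3]
0.158 [0.5945 0.0231 0.1577] [-0.2  1.1 -0.5]
0.154 [0.5946 0.023  0.1537] [-0.6 -0.  -0.1]
0.15 [0.5946 0.023  0.1497] [ 0.7 -0.5 -0.2]
0.146 [0.5946 0.023  0.1457] [-0.7 -1.  -0.8]
0.142 [0.5947 0.023  0.1417] [-0.  -0.3 -1.1]
0.138 [0.5946 0.023  0.1377] [ 0.2  0.9 -1. ]
0.134 [0.5947 0.023  0.1337] [-0.2 -0.2 -0.6]
0.13 [0.5947 0.023  0.1297] [-0.1  0.4 -1. ]
0.1274 [0.5949 0.0231 0.1279] [-1.6 -1.6  6.4]
0.1278826964317597 25.8083 0.017941691123412425
```

It slid in with almost no force and touched down at exactly the seat height (6 N). Release, retreat, check.

```bash
python3 - <<'E'
from g import *
ps=.077; u=np.array([np.sin(ps),np.cos(ps),0])
hand.move_gripper(.05)
p=np.array(get_obs()['position'])
bot.servo_line([p[0],p[1],.22],velocity=.2)
bot.servo_line([p[0]-.15,p[1]-.10,.26],velocity=.25);bot.dwell(.3)
s=cam('scene');d=cam('side');print(get_obs()['wrist_force'],get_obs()['time_s'])
a,b=s['frame'][150:270,250:420],d['frame'][160:280,220:390]
cv2.imwrite('pics/chk2.png',cv2.resize(np.hstack([a,b])[:,:,::-1],(800,282),interpolation=cv2.INTER_CUBIC))
E
```

```text
[-0.25916926  0.71431621 -0.36441224] 28.125
```

View pics/chk2.png

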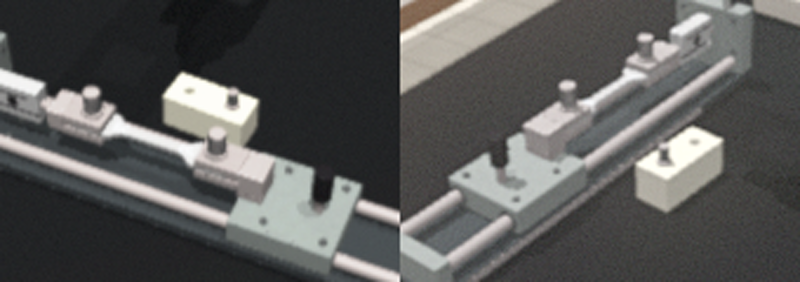

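The pin stands in the fork at the same height as the fixed pin, with its collar flat. The thin pin is still in the block.

```bash
python3 -c "
from h import *
hand_in();print('ok')"
```

```text
the job is handed in; nothing more can be done
ok
```

The job is done and handed in at about 28 s of the 72 s allowed.

**What I did**
- **Bar:** I swung it into line by its waist. A wrist-camera check showed the hole about 2.3 mm off, so I nudged it; that left about 0.2 mm of sideways error.
- **Crosshead:** I slid it 52.9 mm towards the fixed fork by its handle, which put its fork over the bar's free end.
- **Thick pin:** I lowered it straight through fork and bar and let go.

**Last checks**
- **Holes:** looking down the fork hole before pinning, I saw a thin crescent of bar, about 1 mm out along the pull axis. I left it, as it was within what the pin's taper can draw in.
- **Pin fit:** it slid in with less than about 2 N of force and touched down with about 6 N at the calculated seat height (tool at 127.9 mm).
- **Final pictures:** both cameras show the pin upright, standing as high as the fixed pin, and the thin pin still in its block. I did not check the jar and beaker again at the end; no move went near them.

**Disagreement**
- My first estimate of the pivot from its knob was 2 to 4 mm off sideways compared with the guide rods. I used the rods and the holes instead.

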